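# Complete the napkin-ring carrier and hold it up to the phone camera

### The arm

A 7-joint arm with a two-finger parallel gripper is mounted at the origin on a cart in front of the work surface, level with it; the furniture and walls round the work are solid. World frame = base frame: x ahead of the robot, y to its left, z up, the work surface at z = 0. Lengths are in m, angles in rad, forces in N, time in s.
With the tool pointing down it reaches from about 0.425 to 0.925 m from the base axis. Payload 6.8 kg.
Tool frame: the origin (TCP) lies on the mounting face of the last link; the fingertips stand 173 mm ahead of it and the grasp point (between the pads) lies 155 mm ahead of it; z points along the fingers, y is the line along which they close (so a half turn about z gives the same grasp; the last joint's range is limited). The gripper opens to 85 mm and grips with 20 to 120 N. Pads are 22 mm wide; open, the fingers measure 114 mm over their backs; the gripper's body (76 mm by 85 mm) begins 54 mm behind the grasp point. The pads swing forward as they close: fully open they stand 13 mm farther back than shut.
Start: joints at [-1.372, 0.477, 0.022, 1.555, -0.011, 1.109, -0.083], TCP at [0.204, 0.643, 0.405] pointing down, gripper open.
Joint ranges: [-2.96, 2.96], [-0.34, 2.1], [-1.41, 1.46], [0.24, 2.44], [-1.37, 4.51], [0.17, 1.92], [-2.96, 2.96]. Speed limits (rad/s): [2.39, 2.39, 3.14, 3.14, 3.14, 3.14, 3.14].

### API

Orientations are given as a unit quaternion [w, x, y, z].
In Python, from station import bot gives the robot as it stands. The module is installed in compiled form; this text tells all that it offers.
- The arm moves only by the shell command python3 -m pendant 'ROWS' [FORCE]. ROWS is JSON, a list of rows, each a list of 5 numbers: the finger opening in m, from 0 to 0.0854, then the shift along the tool's x, y, z in m, then the turn about the tool's z in degrees. In form: [[jaw, x, y, z, yaw], ...]. A call has 1 to 12 rows; each row shifts and turns the commanded pose from where the row before left it, along the tool's axes as they then stand; what a row does not reach is not made up. A row lasts 1/12 s, in which the tool goes at most 41.7 mm and 7.16 degrees, less where a joint would pass 70% of its speed; a pose out of reach is approached as far as the arm can. A call with a gripper value outside its range is refused whole. The fingers move at their own pace and stop on an object; FORCE is the grip in N (left out, the last holds). Time passes only in rows, so rows that do not move let the fingers close. It gives the time, the measured TCP pose, the force, the opening and the grip force at its end, in the units of the state.
- bot.get_obs(): the state, without advancing time (a new reading comes with each control period).
- bot.read_camera(name): name is "scene" or "top" or "wrist"; returns (picture, depth): 400x640x3 uint8, blue, green, red; 400x640 float32, m along the optical axis (not along the pixel's ray), 0 where there is no reading.
- bot.camera_model(name): a dict with "intrinsics" (3x3 intrinsics, pixels), "dist_coeffs" ([k1, k2, p1, p2, k3] as OpenCV has them; the pictures are not rectified), "R" (3x3) and "t" (3): a world point X has camera coordinates R X + t. Camera axes: x right, y down, z forward; pixel columns grow to the right and rows downward; lengths in m; the calibration is good to about 2 mm. A picture is of the moment at which its call begins: read the wrist's pose just before it. camera_model takes no time and is no camera call; for the wrist camera it gives the pose at the moment of the call.
- bot.hand_in(): hands the job in; it is judged then, once.
Trained networks look in the newest picture that a camera, given by its name, has taken for a name from the list of things; names that differ only in an ending like _2 or _b are one class to them, and where a whole thing is asked for, a point or a joint stands for the part that bears it (a point fixed in the world has none). Each returns a list of dicts, best first, with "score" (0 to 1); they miss things now and then, are a little off and sometimes report something else, mostly with a low value. They report only what shows in the picture. A call takes as long as a camera call.
- bot.boxes_of(name, camera): "at" ([column, row] in pixels, amid what is visible of it).
- bot.trace(name, camera): "mask" (400x640 bool, what is visible of it) and "at" ([column, row] in pixels, amid what is visible of it).
- bot.pinpoint(name, camera): "at" ([column, row] in pixels: a listed point, or the origin of a listed thing).
The state is a dict: "t": time; "q": joint angles; "joint_vel": joint speeds; "joint_torque": joint torques, N m; "eef_pos": TCP position; "tool_rot": TCP orientation; "contact_force": force on the tool from outside, world axes, zero at the start; "torque": the same for the moment, N m; "gripper_width": opening from 0.0 (shut) to 1.0 (fully open); "grasp_force": force on a finger pad.
Only numpy, scipy, OpenCV 4.12 (cv2) and the standard library are available. Lean on these libraries where they do the work, as an engineer would, in place of code of your own. Each camera call takes 0.05 s, during which the arm holds its last target. There are 200 camera calls.

### The job

Put the blue napkin ring over the post of the wooden ring carrier, down onto its base, while the carrier stands on the worktop. Then pick the carrier up by the wooden grip on top of its post and hold it still in the air over the middle of the photo stand's round plate, level, with the white name plate turned straight towards the phone and the carrier's underside about 13 cm above the worktop. Finish holding it there: do not put it down or let go. Leave the yellow ring and the other things where they are.

Things in the scene. Friction and masses are not known exactly. Their poses are not given: they have to be found in the camera images.
- blue_ring: blue napkin ring lying flat (its hole upright): outside diameter 60, hole diameter 46, height 26 mm, 40 g. Origin: centre of its underside; z up through the hole. May be gripped across its outside diameter.
- yellow_ring: yellow napkin ring of the same size, lying flat; it belongs to another set and stays where it is. Origin: centre of its underside. The blue and yellow rings may have changed places.
- carrier: loose ring carrier, 0.2 kg: round wooden base, diameter 76, 10 mm thick; a 30 mm wide tongue with a white name plate reaches 62 mm from the centre along +x. Central brass post, diameter 16; on it a dark wooden grip, 40 to 64 mm above the underside, 26 mm along x, 14 mm along y (grip across y); the ring passes over it, its top then at 36 mm. Origin: centre of underside; z up.
- carrier_front (a point): point on top of the carrier's white name plate, 55 mm from the post's axis along carrier +x, 10 mm above the underside.
- photo_stand: fixed photo stand: round white plate, diameter 120, 8 mm thick, grey middle; beyond its edge at stand +x a phone stands upright in a bracket, 72 mm wide, its face 141 mm from the plate's centre, top edge 187 mm above the worktop, looking back over the plate. Origin: centre of the plate's underside, on the worktop; x towards the phone, z up.
- phone_lens (a point): the phone's rear camera lenses, 138 mm from the plate's centre along stand +x, 16 mm to its -y, 163 mm above the worktop.
- lemon: yellow lemon lying on the worktop, 78x55x56 mm; a bystander. Origin: centre of its underside.
- espresso_cup: small white cup with a green pattern and a handle, 62x89x52 mm; a bystander. Origin: centre of its underside.
- jam_jar: red jam jar with a grey lid, 65 mm wide, 94 mm high; a bystander. Origin: centre of its underside.
- tea_tin: turquoise round tin, diameter 75, height 58 mm; a bystander. Origin: centre of its underside.

How it is judged:
On the way:
1. the blue ring lies on the carrier's base round the post, let go, while the carrier stands on the worktop (z of blue_ring in the frame of carrier between 0.006 and 0.016 m and horizontal distance between blue_ring and carrier below 0.019 m and contact force between the fingers and blue_ring below 0.2 N and height (world z) of carrier below 0.008 m and angle between carrier's own z axis and vertical below 0.1 rad), for 0.2 s.
At the end, for the whole second after the job is handed in: The fingers hold the carrier still in the air, underside 105 to 155 mm above the worktop, centre within 30 mm of the round plate's middle, tilted under 0.17 rad, name plate turned to the phone within 0.25 rad, touching nothing of the stand, the blue ring on its base round the post (z of blue_ring in the frame of carrier between 0.004 and 0.02 m and distance between blue_ring and carrier below 0.027 m and height (world z) of carrier between 0.105 and 0.155 m and horizontal distance between carrier and photo_stand below 0.03 m and angle between carrier's own z axis and vertical below 0.17 rad and angle between the x axis of carrier and the x axis of photo_stand, either way round below 0.25 rad and horizontal distance between carrier_front and phone_lens below 0.14 m and contact force between the fingers and carrier above 1 N and contact force between carrier and photo_stand below 0.1 N and linear speed of carrier below 0.03 m/s); the arm keeps its last pose, push and grip.
It fails at once if the yellow ring is moved more than 25 mm (distance of yellow_ring from where it was at the start of the episode above 0.025 m).
It fails at once if a bystander (lemon, cup, jam jar or tin) is moved more than 30 mm (distance of any of lemon, espresso_cup, jam_jar, tea_tin from where it was at the start of the episode above 0.03 m).
It also fails if it takes over 51 s, if anything falls off the work surface, if the arm or the gripper's body presses on something with over 40 N, if the wrist force passes 120 N, or if a joint passes its speed limit or range.

## Working session

There is one attempt and no reset: what is moved stays moved. The work goes in short steps, Python scripts to look and compute and a shell command to move; the robot and the scene stay as the last step left them, time stands still between calls to the robot, and variables do not carry over. Pictures are saved under pics/ and viewed, at most 10 in all, crops included, and the job is handed in when it is done.

```bash
mkdir -p pics; cat > h.py <<'E'
import numpy as np, cv2
from station import bot
def cam(n):
    m=bot.camera_model(n); return [np.array(m[k],float) for k in("intrinsics","dist_coeffs","R","t")]
def pix2z(n,uv,z,c=None):
    K,d,R,t=c or cam(n); p=cv2.undistortPoints(np.array([[uv]],float),K,d)[0,0]
    r=R.T@np.array([p[0],p[1],1]); o=-R.T@t.ravel(); return o+r*(z-o[2])/r[2]
def cloud(n,dep,mask,c=None):
    K,d,R,t=c or cam(n); v,u=np.nonzero(mask&(dep>0)); z=dep[v,u].astype(float)
    p=cv2.undistortPoints(np.stack([u,v],1)[:,None].astype(float),K,d)[:,0]
    return (np.c_[p*z[:,None],z]-t.ravel())@R
E
python3 - <<'E'
from h import *
o=bot.get_obs(); print(o)
for n in("scene","top"):
    im,dep=bot.read_camera(n); cv2.imwrite(f"pics/{n}0.png",im); c=cam(n); print(n,c)
    for k in("blue_ring","yellow_ring","carrier","photo_stand","lemon","espresso_cup","jam_jar","tea_tin"):
        for r in bot.trace(k,n)[:2]:
            P=cloud(n,dep,r["mask"],c)
            if len(P): print(k,round(r["score"],2),np.round(r["at"]),len(P),"med",np.round(np.median(P,0),3),np.round(np.percentile(P,2,0),3),np.round(np.percentile(P,98,0),3))
    for k in("carrier_front","phone_lens","carrier","photo_stand","blue_ring"):
        for r in bot.pinpoint(k,n)[:2]: print("pt",k,round(r["score"],2),np.round(r["at"],1))
E
```

```text
{'t': 0.0, 'q': array([-1.37211846,  0.47780739,  0.0223361 ,  1.55649082, -0.01148081,
        1.10927901, -0.08311735]), 'joint_vel': array([-0.00124196, -0.00058627,  0.00133936, -0.00130806,  0.00149606,
       -0.0007733 ,  0.00135754]), 'joint_torque': array([-6.05733239e-04, -5.96450937e+01,  1.60791378e+00, -2.81195766e+01,
        1.25394834e-02,  9.42793937e-03, -3.56890155e-05]), 'eef_pos': array([0.20374918, 0.64321429, 0.40370384]), 'tool_rot': array([-6.51154665e-05,  1.52780355e-01,  9.88259734e-01, -9.25888267e-04]), 'contact_force': array([-0.70945026, -0.41125408, -0.81945606]), 'torque': array([-0.02295479,  0.00569918,  0.00803486]), 'grasp_force': 0.0, 'gripper_width': 1.0022469842642299}
scene [array([[385.42603095,   0.        , 314.56338333],
       [  0.        , 385.42603095, 200.34543865],
       [  0.        ,   0.        ,   1.        ]]), array([-0.02548819,  0.        ,  0.        ,  0.        ,  0.        ]), array([[-0.89219099, -0.45163992,  0.00407595],
       [-0.34558655,  0.67682215, -0.64998594],
       [ 0.2908009 , -0.58132019, -0.75993531]]),
[... 2234 characters left out ...]
. 246.] 189 med [0.491 0.089 0.026] [0.463 0.058 0.006] [0.521 0.113 0.031]
jam_jar 0.66 [271. 143.] 615 med [0.773 0.078 0.093] [0.755 0.051 0.007] [0.809 0.107 0.098]
jam_jar 0.65 [388. 208.] 2275 med [ 0.602 -0.232  0.01 ] [ 0.523 -0.297  0.004] [ 0.717 -0.186  0.187]
tea_tin 0.62 [224. 298.] 857 med [0.364 0.214 0.056] [ 0.327  0.18  -0.   ] [0.399 0.272 0.06 ]
tea_tin 0.29 [325. 198.] 220 med [ 0.642 -0.065  0.026] [ 0.616 -0.094  0.001] [ 0.672 -0.038  0.032]
pt carrier_front 0.81 [341.7 231.8]
pt carrier_front 0.18 [395.5 218.6]
pt phone_lens 0.92 [396.8 149.9]
pt carrier 0.96 [349.1 251.7]
pt carrier 0.62 [273.2 150.3]
pt photo_stand 0.74 [395.6 218.8]
pt blue_ring 0.77 [325.8 194.9]
```

```bash
python3 - <<'E'
from h import *
im=cv2.imread("pics/top0.png"); cv2.imwrite("pics/top0c.png",cv2.resize(im[100:340,180:480],None,fx=2.5,fy=2.5,interpolation=cv2.INTER_CUBIC))
P={"carrier_front":[(334.5,218.5),(341.7,231.8),.01],"carrier":[(351.7,219.4),(349.1,251.7),0],"photo_stand":[(346.4,184.7),(395.6,218.8),0],"blue_ring":[(299.2,212.4),(325.8,194.9),0],"phone_lens":[(303.8,136.3),(396.8,149.9),.163]}
for k,(a,b,z) in P.items(): print(k,pix2z("scene",a,z)[:2].round(4),pix2z("top",b,z)[:2].round(4))
from scipy.optimize import least_squares
def circ(n,k,zlo,zhi,r):
    img,dep=bot.read_camera(n); m=bot.trace(k,n)[0]["mask"]; Q=cloud(n,dep,m); Q=Q[(Q[:,2]>zlo)&(Q[:,2]<zhi)][:,:2]
    # centre from convex hull enclosing circle
    c,rr=cv2.minEnclosingCircle(Q.astype(np.float32)); return np.round(c,4),round(rr,4),len(Q)
for n in("scene","top"):
    print(n,"blue",circ(n,"blue_ring",.018,.033,.03),"plate",circ(n,"photo_stand",.004,.013,.06))
    img,dep=bot.read_camera(n); Q=cloud(n,dep,bot.trace("carrier",n)[0]["mask"]); G=Q[Q[:,2]>.055]
    print("grip",len(G),G.mean(0).round(4),np.ptp(G,0).round(3))
    F=Q[(Q[:,2]<.016)&(Q[:,2]>.005)]; print("base",cv2.minAreaRect((F[:,:2]*1000).astype(np.float32)))
    ph=cloud(n,dep,bot.trace("photo_stand",n)[0]["mask"]); ph=ph[ph[:,2]>.17]; print("phone top",cv2.minAreaRect((ph[:,:2]*1000).astype(np.float32)))
E
```

```text
carrier_front [ 0.535  -0.0937] [ 0.5356 -0.1033]
carrier [ 0.4891 -0.1219] [ 0.4816 -0.1221]
photo_stand [ 0.5627 -0.2483] [ 0.5695 -0.2556]
blue_ring [ 0.6466 -0.0726] [ 0.6433 -0.0631]
phone_lens [ 0.7117 -0.2322] [ 0.713  -0.2392]
scene blue (array([ 0.6448, -0.0645]), 0.0308, 142) plate (array([ 0.6335, -0.2791]), 0.1287, 881)
grip 38 [ 0.4814 -0.1178  0.0617] [0.024 0.014 0.01 ]
base ((496.0275573730469, -112.33110046386719), (94.97057342529297, 70.88289642333984), 19.32135772705078)
phone top ((710.160400390625, -213.6578369140625), (10.938230514526367, 63.549949645996094), 10.935052871704102)
top blue (array([ 0.6451, -0.066 ]), 0.0299, 162) plate (array([ 0.6507, -0.2477]), 0.1362, 1657)
grip 507 [ 0.7109 -0.2143  0.1343] [0.02  0.081 0.136]
base ((613.1231079101562, -249.2165985107422), (120.33689880371094, 197.58450317382812), 85.50910186767578)
phone top ((0.0, 0.0), (0.0, 0.0), 0.0)
```

View pics/top0c.png

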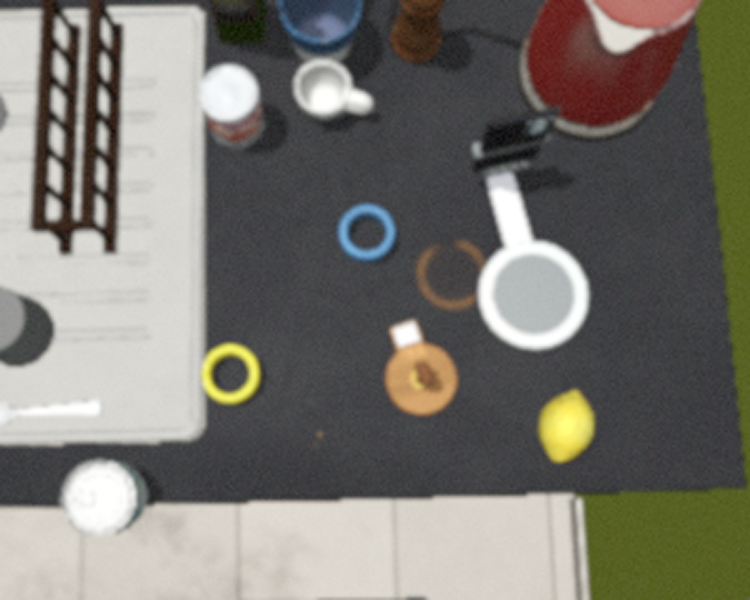

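The crop shows the blue ring at (367,231), the carrier at (422,378) with its name plate up and to the left at (406,333), the plate at (533,293), the phone at about (510,140), and the yellow ring at (232,373). This agrees with the networks. Next I'll check the path height and refine the poses.

```bash
cat >> h.py <<'E'
def go(x,y,z,yawy=None):
    """print tool-frame shift to a world TCP; yawy=wanted world heading of tool y (deg)"""
    from scipy.spatial.transform import Rotation as Ro
    o=bot.get_obs(); q=o["tool_rot"]; R=Ro.from_quat([q[1],q[2],q[3],q[0]]).as_matrix()
    h=np.degrees(np.arctan2(R[1,1],R[0,1])); turn=None
    if yawy is not None: turn=-((yawy-h+90)%180-90)   # + about tool z (down) = - world
    if turn: R=R@Ro.from_euler("z",turn,degrees=True).as_matrix()
    print("t",round(o["t"],2),"pos",o["eef_pos"].round(4),"heading",h.round(2),"turn",turn,"then shift mm",(R.T@(np.array([x,y,z])-o["eef_pos"])*1000).round(1),"q",o["q"].round(2),"w",round(o["gripper_width"],3),"gf",round(o["grasp_force"],1))
E
python3 - <<'E'
from h import *
im,dep=bot.read_camera("top"); A=cloud("top",dep,np.ones((400,640),bool))
a=np.array([.204,.643]);b=np.array([.645,-.065]);u=(b-a)/np.linalg.norm(b-a)
s=(A[:,:2]-a)@u; d=abs((A[:,:2]-a)@[-u[1],u[0]])
for lo in np.arange(0,.9,.1):
    k=(s>lo)&(s<=lo+.1)&(d<.1); print(round(lo,1),k.sum(),np.percentile(A[k,2],99.5).round(3) if k.any() else None,end="; ")
for n in("scene","top"):
    img,dep=bot.read_camera(n); Q=cloud(n,dep,np.ones((400,640),bool)); 
    F=Q[(Q[:,2]>.004)&(Q[:,2]<.013)&(np.hypot(Q[:,0]-.567,Q[:,1]+.252)<.085)]
    col=None; print("\n",n,"plate",cv2.minEnclosingCircle(F[:,:2].astype(np.float32)),len(F))
    G=Q[(Q[:,2]>.052)&(Q[:,2]<.07)&(np.hypot(Q[:,0]-.483,Q[:,1]+.12)<.03)]; print("grip",len(G),G.mean(0).round(4),cv2.minAreaRect((G[:,:2]*1000).astype(np.float32)))
    B=Q[(Q[:,2]>.004)&(Q[:,2]<.016)&(np.hypot(Q[:,0]-.483,Q[:,1]+.12)<.047)]; print("base",cv2.minEnclosingCircle(B[:,:2].astype(np.float32)))
    ph=Q[(Q[:,2]>.12)&(np.hypot(Q[:,0]-.71,Q[:,1]+.215)<.05)]; print("phone",len(ph),ph.mean(0).round(3),cv2.minAreaRect((ph[:,:2]*1000).astype(np.float32)))
go(.645,-.065,.39,110)
E
```

```text
0.0 1083 0.315; 0.1 933 0.006; 0.2 1319 0.015; 0.3 2112 0.019; 0.4 2940 0.104; 0.5 2693 0.024; 0.6 5233 0.785; 0.7 10732 0.783; 0.8 3310 0.777; 
 scene plate ((0.5688127875328064, -0.2511248290538788), 0.082936130464077) 783
grip 51 [ 0.4816 -0.117   0.0607] ((482.03350830078125, -118.88700866699219), (25.402263641357422, 17.468902587890625), 3.8751583099365234)
base ((0.4841347932815552, -0.1224592849612236), 0.046295661479234695)
phone 185 [ 0.71  -0.21   0.161] ((712.005859375, -217.164306640625), (12.030400276184082, 72.32332611083984), 11.407052993774414)

 top plate ((0.5670706033706665, -0.25193190574645996), 0.08497229963541031) 1540
grip 55 [ 0.4831 -0.1169  0.0638] ((483.1736755371094, -117.16874694824219), (24.923648834228516, 13.747570991516113), 15.433099746704102)
base ((0.4834645986557007, -0.11944838613271713), 0.046534717082977295)
phone 305 [ 0.711 -0.215  0.165] ((711.030029296875, -216.13894653320312), (12.708587646484375, 70.84245300292969), 12.119207382202148)
t 2.25 pos [0.2039 0.6435 0.4047] heading 72.42 turn -37.58085033821199 then shift mm [-172.2 -816.6   14.7] q [-1.37  0.48  0.02  1.56 -0.01  1.11 -0.08] w 1.002 gf 0.0
```

```bash
python3 - <<'E'
from h import *
im,dep=bot.read_camera("top"); A=cloud("top",dep,np.ones((400,640),bool)); k=A[:,2]>.35
print(k.sum(),np.percentile(A[k],[0,25,50,75,100],axis=0).round(2))
E
```

```text
67352 [[ 0.17 -0.51  0.35]
 [ 0.48 -0.47  0.48]
 [ 0.65 -0.47  0.58]
 [ 0.65  0.09  0.7 ]
 [ 0.99  0.38  0.8 ]]
```

View pics/scene0.png

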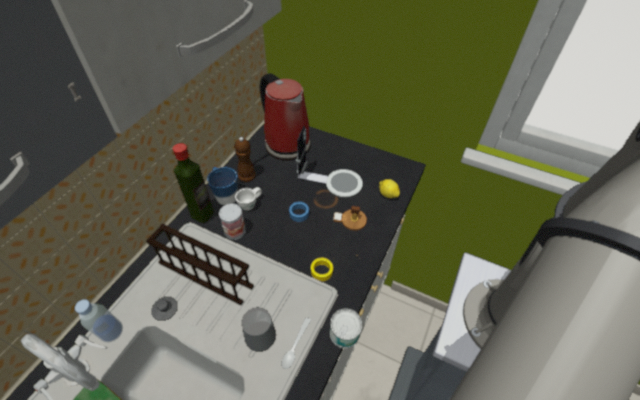

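```bash
python3 - <<'E'
from h import *
for n in("top","scene"):
    im,dep=bot.read_camera(n); A=cloud(n,dep,np.ones((400,640),bool))
    for y in np.arange(-.45,.5,.15):
        k=(A[:,2]>.36)&(A[:,0]>.3)&(abs(A[:,1]-y)<.07); 
        if k.sum()>50: print(n,y.round(2),k.sum(),np.percentile(A[k],[1,50],axis=0).round(2).tolist())
E
```

```text
top -0.45 34893 [[0.31, -0.47, 0.36], [0.58, -0.47, 0.52]]
top -0.15 51 [[0.99, -0.22, 0.36], [0.99, -0.13, 0.36]]
top -0.0 7513 [[0.64, -0.04, 0.64], [0.65, 0.02, 0.72]]
top 0.15 10629 [[0.61, 0.08, 0.65], [0.65, 0.15, 0.73]]
top 0.3 5868 [[0.64, 0.23, 0.64], [0.65, 0.27, 0.71]]
scene -0.45 11207 [[0.3, -0.48, 0.36], [0.51, -0.47, 0.44]]
scene -0.0 667 [[0.64, -0.03, 0.64], [0.65, 0.03, 0.65]]
scene 0.15 3815 [[0.61, 0.08, 0.64], [0.65, 0.17, 0.69]]
scene 0.3 11876 [[0.64, 0.23, 0.64], [0.65, 0.32, 0.72]]
scene 0.45 14945 [[0.62, 0.38, 0.64], [0.64, 0.42, 0.71]]
```

```bash
python3 -m pendant '[[0.0854,0,0,0.020,-6],[0.0854,0,0,0.020,-6],[0.0854,0,0,0.020,-6],[0.0854,0,0,0,-6],[0.0854,0,0,0,-6],[0.0854,0,0,0,-6]]' 30; python3 -c "
from h import *
go(.645,-.065,.33,110)"
```

```text
t: 2.9
eef_pos: [0.2038, 0.6434, 0.3441]
tool_rot: [-0.0, -0.163, 0.987, -0.0]
contact_force: [-0.8, 0.2, 0.1]
gripper_width: 1.001
grasp_force: 0.0
t 2.9 pos [0.2038 0.6434 0.3441] heading 108.72 turn -1.2801123168937352 then shift mm [-172.3 -816.6   14.6] q [-1.27  0.54 -0.12  1.6   0.07  1.01  0.48] w 1.001 gf 0.0
```

```bash
python3 -m pendant '[[0.0854,0,0,0.007,-1.3],[0.0854,-0.007,-0.034,0.007,0],[0.0854,-0.007,-0.034,0,0],[0.0854,-0.007,-0.034,0,0],[0.0854,-0.007,-0.034,0,0],[0.0854,-0.007,-0.034,0,0],[0.0854,-0.007,-0.034,0,0],[0.0854,-0.007,-0.034,0,0],[0.0854,-0.007,-0.034,0,0],[0.0854,-0.007,-0.034,0,0],[0.0854,-0.007,-0.034,0,0],[0.0854,-0.007,-0.034,0,0]]'; python3 -c "
from h import *
go(.645,-.065,.33,110)"
```

```text
t: 3.9
eef_pos: [0.4031, 0.3158, 0.3306]
tool_rot: [0.0, -0.17, 0.985, 0.0]
contact_force: [1.2, 0.0, 0.3]
gripper_width: 0.994
grasp_force: 0.0
t 3.9 pos [0.4031 0.3158 0.3306] heading 109.58 turn -0.42313948562285475 then shift mm [ -97.  -440.5    0.5] q [-0.74  0.3  -0.05  2.01  0.02  0.83  1.11] w 0.994 gf 0.0
```

```bash
python3 -m pendant '[[0.0854,-0.008,-0.037,0,0],[0.0854,-0.008,-0.037,0,0],[0.0854,-0.008,-0.037,0,0],[0.0854,-0.008,-0.037,0,0],[0.0854,-0.008,-0.037,0,0],[0.0854,-0.008,-0.037,0,0],[0.0854,-0.008,-0.037,0,0],[0.0854,-0.008,-0.037,0,0],[0.0854,-0.008,-0.037,0,0],[0.0854,-0.008,-0.037,0,0],[0.0854,-0.008,-0.037,0,0],[0.0854,0,0,0,0]]'; python3 - <<'E'
from h import *
im,dep=bot.read_camera("wrist"); c=cam("wrist"); cv2.imwrite("pics/w1.png",im)
Q=cloud("wrist",dep,np.ones((400,640),bool),c)
F=Q[(Q[:,2]>.018)&(Q[:,2]<.033)&(np.hypot(Q[:,0]-.645,Q[:,1]+.065)<.045)]; print(len(F),cv2.minEnclosingCircle(F[:,:2].astype(np.float32)) if len(F) else 0)
for k in("blue_ring","carrier","carrier_front"):
    for r in bot.pinpoint(k,"wrist")[:1]: print(k,r["score"],r["at"],pix2z("wrist",r["at"],.01 if k=="carrier_front" else 0,c).round(4))
go(.645,-.065,.25,110)
E
```

```text
t: 4.9
eef_pos: [0.625, -0.0447, 0.3308]
tool_rot: [0.001, -0.165, 0.986, -0.003]
contact_force: [-1.0, -0.6, 0.4]
gripper_width: 1.001
grasp_force: 0.0
1553 ((0.641822338104248, -0.06299179792404175), 0.029919175431132317)
carrier 0.93 [292.4, 3.8] [ 0.4829 -0.1195  0.    ]
carrier_front 0.62 [290.5, 71.8] [ 0.5357 -0.1031  0.01  ]
t 5.1 pos [ 0.6223 -0.0349  0.3302] heading 109.72 turn -0.2848647364844936 then shift mm [-11.1 -36.1  80.2] q [-0.12  0.47  0.1   1.76 -0.06  0.92  1.92] w 1.002 gf 0.0
```

View pics/w1.png

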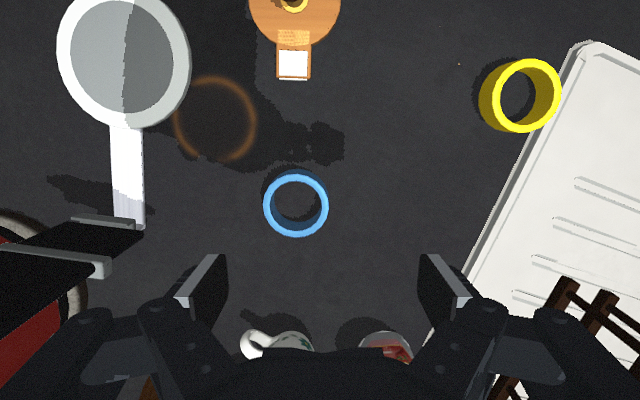

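The wrist picture shows the blue ring at (296,204), with nothing between the fingers and it. The carrier is at the top at (293,5), with its name plate at (293,65) pointing towards the ring. The arm was still settling, so I'll measure once more.

```bash
python3 - <<'E'
from h import *
c=cam("wrist"); im,dep=bot.read_camera("wrist")
Q=cloud("wrist",dep,np.ones((400,640),bool),c)
F=Q[(Q[:,2]>.018)&(Q[:,2]<.033)&(np.hypot(Q[:,0]-.645,Q[:,1]+.065)<.045)]; print(len(F),cv2.minEnclosingCircle(F[:,:2].astype(np.float32)))
for k in("blue_ring","carrier","carrier_front"):
    for r in bot.pinpoint(k,"wrist")[:1]: print(k,r["score"],r["at"],pix2z("wrist",r["at"],.01 if k=="carrier_front" else 0,c).round(4))
x,y=cv2.minEnclosingCircle(F[:,:2].astype(np.float32))[0]
go(x,y,.169,110)
E
```

```text
1598 ((0.6438071131706238, -0.06741787493228912), 0.03010466694831848)
blue_ring 0.24 [498.5, 99.0] [0.4907 0.0852 0.    ]
carrier 0.8 [280.5, 4.4] [ 0.4853 -0.1227  0.    ]
carrier_front 0.71 [276.7, 74.6] [ 0.5402 -0.1069  0.01  ]
t 5.3 pos [ 0.6224 -0.0345  0.3307] heading 109.83 turn -0.1690932806850043 then shift mm [ -8.9 -38.4 161.7] q [-0.12  0.47  0.1   1.76 -0.06  0.92  1.92] w 0.997 gf 0.0
```

```bash
python3 -m pendant '[[0.0854,-0.005,-0.019,0.010,0],[0.0854,-0.004,-0.019,0.022,0],[0.0854,0,0,0.028,0],[0.0854,0,0,0.030,0],[0.0854,0,0,0.028,0],[0.0854,0,0,0.022,0],[0.0854,0,0,0.014,0],[0.0854,0,0,0.008,0],[0.0854,0,0,0,0],[0.0854,0,0,0,0]]'; python3 -c "
from h import *
go(.6438,-.067,.169,110)"
```

```text
t: 6.13
eef_pos: [0.6444, -0.0685, 0.1694]
tool_rot: [0.0, -0.171, 0.985, -0.0]
contact_force: [1.2, 0.8, 0.2]
gripper_width: 1.002
grasp_force: 0.0
t 6.13 pos [ 0.6444 -0.0685  0.1694] heading 109.73 turn -0.2654480530862884 then shift mm [0.1 1.6 0.4] q [-0.05  0.72  0.08  1.77 -0.08  0.66  1.99] w 1.002 gf 0.0
```

```bash
python3 -m pendant '[[0.05,0,0,0,0],[0.05,0,0,0,0],[0.05,0,0,0,0],[0.05,0,0,0,0],[0.05,0,0,0,0],[0.05,0,0,0,0],[0.05,0,0,0,0],[0.05,0,0,0,0]]' 25
```

```text
t: 6.8
eef_pos: [0.6447, -0.0688, 0.1704]
tool_rot: [0.001, -0.171, 0.985, -0.0]
contact_force: [-1.5, 1.0, 6.1]
gripper_width: 0.684
grasp_force: 26.5
```

```bash
python3 -m pendant '[[0.05,0,0,-0.010,0],[0.05,0,0,-0.025,0],[0.05,0,0,-0.030,0],[0.05,0,0,-0.025,0],[0.05,0,0,-0.012,0],[0.05,0,0,0,0]]'; python3 -c "
from h import *
go(.484,-.1195,.27,106.5)"
```

```text
t: 7.3
eef_pos: [0.6452, -0.069, 0.2747]
tool_rot: [0.003, -0.171, 0.985, -0.001]
contact_force: [0.5, -0.0, -0.5]
gripper_width: 0.682
grasp_force: 27.3
t 7.3 pos [ 0.6452 -0.069   0.2747] heading 109.71 turn 3.2076532900248935 then shift mm [168.9  -2.6   3.6] q [-0.06  0.57  0.1   1.74 -0.07  0.83  1.98] w 0.682 gf 27.3
```

```bash
python3 -m pendant '[[0.05,0,0,0,3.2],[0.05,0.012,0,0,0],[0.05,0.022,0,0,0],[0.05,0.026,0,0,0],[0.05,0.028,0,0,0],[0.05,0.026,0,0,0],[0.05,0.024,0,0,0],[0.05,0.018,0,0,0],[0.05,0.010,0,0,0],[0.05,0.003,-0.003,0,0],[0.05,0,0,0,0],[0.05,0,0,0,0]]'; python3 - <<'E'
from h import *
go(.484,-.1195,.27,106.5)
for n in("wrist","top"):
    c=cam(n); im,dep=bot.read_camera(n); cv2.imwrite(f"pics/{n}2.png",im)
    for k in("carrier","carrier_front","blue_ring"):
        for r in bot.pinpoint(k,n)[:1]: print(n,k,r["score"],r["at"],pix2z(n,r["at"],{"carrier_front":.01,"carrier":0,"blue_ring":.1}[k],c).round(4))
E
```

```text
t: 8.3
eef_pos: [0.4839, -0.1195, 0.2706]
tool_rot: [0.0, -0.144, 0.99, -0.0]
contact_force: [-0.0, 0.7, 0.8]
gripper_width: 0.687
grasp_force: 27.3
t 8.3 pos [ 0.4839 -0.1195  0.2706] heading 106.53 turn 0.03492481080323273 then shift mm [-0.1  0.   0.6] q [ 0.02  0.37  0.11  2.1  -0.07  0.68  2.04] w 0.687 gf 27.3
wrist carrier 0.83 [320.0, 206.1] [ 0.4852 -0.1229  0.    ]
wrist carrier_front 0.8 [319.3, 273.4] [ 0.5359 -0.1085  0.01  ]
top blue_ring 0.6 [277.1, 151.3] [0.7402 0.0637 0.1   ]
```

View pics/wrist2.png

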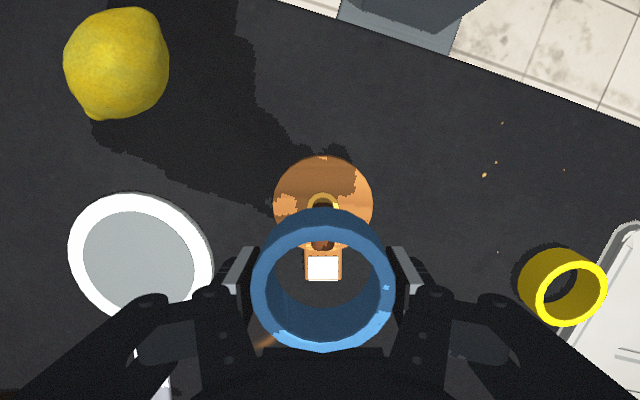

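The ring is held level and centred at (323,285). The post at (322,205) and the name plate at (322,268) are on the same column, so the tool is aligned with the carrier. Lowering.

```bash
python3 -m pendant '[[0.05,0,0,0.008,0],[0.05,0,0,0.012,0],[0.05,0,0,0.012,0],[0.05,0,0,0.012,0],[0.05,0,0,0.012,0],[0.05,0,0,0.012,0],[0.05,0,0,0.010,0],[0.05,0,0,0.006,0],[0.05,0,0,0.003,0],[0.05,0,0,0.001,0],[0.05,0,0,0,0]]'; python3 -c "
from h import *
go(.484,-.1195,.182,106.5)"
```

```text
t: 9.62
eef_pos: [0.483, -0.1197, 0.1827]
tool_rot: [0.0, -0.144, 0.99, -0.0]
contact_force: [0.5, -0.5, -0.3]
gripper_width: 0.684
grasp_force: 27.3
t 9.62 pos [ 0.483  -0.1197  0.1827] heading 106.52 turn 0.015563047209610659 then shift mm [-1.1 -0.1  0.7] q [ 0.05  0.53  0.09  2.13 -0.09  0.48  2.06] w 0.684 gf 27.3
```

```bash
python3 -m pendant '[[0.0854,0,0,0,0],[0.0854,0,0,0,0],[0.0854,0,0,0,0],[0.0854,0,0,0,0],[0.0854,0,0,0,0],[0.0854,0,0,-0.010,0],[0.0854,0,0,-0.025,0],[0.0854,0,0,-0.030,0],[0.0854,0,0,-0.030,0],[0.0854,0,0,-0.015,0],[0.0854,0,0,0,0],[0.0854,0,0,0,0]]'; python3 - <<'E'
from h import *
c=cam("wrist"); im,dep=bot.read_camera("wrist"); cv2.imwrite("pics/w3.png",im)
Q=cloud("wrist",dep,np.ones((400,640),bool),c); r=np.hypot(Q[:,0]-.484,Q[:,1]+.1195)
F=Q[(Q[:,2]>.028)&(Q[:,2]<.042)&(r<.045)]; print("ring",len(F),cv2.minEnclosingCircle(F[:,:2].astype(np.float32)),np.median(F[:,2]))
G=Q[(Q[:,2]>.055)&(Q[:,2]<.072)&(r<.03)]; print("grip",len(G),G.mean(0).round(4),cv2.minAreaRect((G[:,:2]*1000).astype(np.float32)))
for k in("carrier","carrier_front"):
    for r in bot.pinpoint(k,"wrist")[:1]: print(k,r["score"],r["at"],pix2z("wrist",r["at"],.01 if k=="carrier_front" else 0,c).round(4))
go(.484,-.1195,.213,106.5)
E
```

```text
t: 10.62
eef_pos: [0.483, -0.1197, 0.294]
tool_rot: [0.001, -0.144, 0.99, -0.0]
contact_force: [0.3, 0.5, -0.4]
gripper_width: 1.0
grasp_force: 0.0
ring 2239 ((0.4832074046134949, -0.1210746318101883), 0.030158834531903267) 0.03538125285135939
grip 780 [ 0.4802 -0.1223  0.0626] ((481.2869873046875, -122.07868194580078), (25.107254028320312, 14.059699058532715), 16.433225631713867)
carrier 0.84 [319.2, 197.6] [ 0.4845 -0.1242  0.    ]
carrier_front 0.77 [321.6, 262.6] [ 0.5371 -0.1064  0.01  ]
t 10.77 pos [ 0.4823 -0.1196  0.2918] heading 106.53 turn 0.026797171233340578 then shift mm [-1.8 -0.5 78.8] q [ 0.01  0.34  0.12  2.08 -0.06  0.73  2.04] w 1.0 gf 0.0
```

View pics/w3.png

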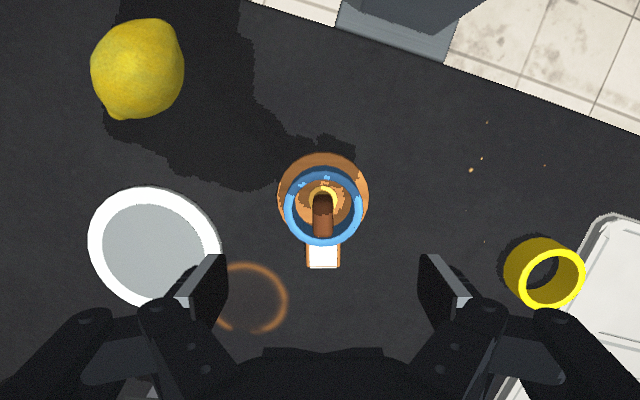

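The ring is seated on the base at (323,207), its top measured at 35 mm, with the grip standing through it at (322,213). Next I grip the carrier.

```bash
python3 -m pendant '[[0.0854,0.0005,-0.0016,0.010,0],[0.0854,0,0,0.018,0],[0.0854,0,0,0.020,0],[0.0854,0,0,0.016,0],[0.0854,0,0,0.010,0],[0.0854,0,0,0.004,0],[0.0854,0,0,0,0],[0.0854,0,0,0,0]]' ; python3 -c "
from h import *
go(.482,-.1213,.213,106.5)"
```

```text
t: 11.43
eef_pos: [0.4829, -0.1215, 0.2146]
tool_rot: [-0.0, -0.144, 0.99, 0.0]
contact_force: [-0.1, 0.2, 0.6]
gripper_width: 0.997
grasp_force: 0.0
t 11.43 pos [ 0.4829 -0.1215  0.2146] heading 106.52 turn 0.01563735648787201 then shift mm [0.8 0.4 1.6] q [ 0.04  0.47  0.1   2.12 -0.09  0.55  2.06] w 0.997 gf 0.0
```

```bash
python3 -m pendant '[[0.03,0,0,0,0],[0.03,0,0,0,0],[0.03,0,0,0,0],[0.03,0,0,0,0],[0.0,0,0,0,0],[0.0,0,0,0,0],[0.0,0,0,0,0],[0.0,0,0,0,0],[0.0,0,0,0,0],[0.0,0,0,0,0],[0.0,0,0,0,0],[0.0,0,0,0,0]]' 40; python3 -c "
from h import *
go(.567,-.252,.345,102.3)"
```

```text
t: 12.43
eef_pos: [0.4829, -0.1213, 0.215]
tool_rot: [0.0, -0.144, 0.99, 0.0]
contact_force: [-1.7, 0.7, 5.6]
gripper_width: 0.154
grasp_force: 41.4
t 12.43 pos [ 0.4829 -0.1213  0.215 ] heading 106.52 turn 4.2232448663215365 then shift mm [ -54.4 -145.6 -130. ] q [ 0.04  0.47  0.1   2.12 -0.09  0.55  2.06] w 0.154 gf 41.4
```

```bash
python3 -m pendant '[[0,0,0,-0.006,0],[0,0,0,-0.014,0],[0,0,0,-0.020,0],[0,0,0,-0.024,0],[0,0,0,-0.024,0],[0,0,0,-0.020,0],[0,0,0,-0.014,0],[0,0,0,-0.008,0],[0,0,0,0,2],[0,0,0,0,2],[0,0,0,0,0]]'; python3 -c "
from h import *
go(.567,-.252,.345,102.5)"
```

```text
t: 13.35
eef_pos: [0.4824, -0.1213, 0.3443]
tool_rot: [-0.001, -0.108, 0.994, 0.0]
contact_force: [0.0, 0.4, -2.6]
gripper_width: 0.156
grasp_force: 40.4
t 13.35 pos [ 0.4824 -0.1213  0.3443] heading 102.45 turn -0.053144356658293646 then shift mm [ -54.3 -145.9   -0.8] q [-0.01  0.26  0.15  2.04 -0.05  0.84  1.96] w 0.156 gf 40.4
```

```bash
python3 -m pendant '[[0,-0.002,-0.006,0,0],[0,-0.005,-0.013,0,0],[0,-0.007,-0.019,0,0],[0,-0.008,-0.022,0,0],[0,-0.009,-0.023,0,0],[0,-0.008,-0.022,0,0],[0,-0.007,-0.019,0,0],[0,-0.005,-0.014,0,0],[0,-0.003,-0.008,0,0],[0,0,0,0,0],[0,0,0,0,0],[0,0,0,0,0]]'; python3 - <<'E'
from h import *
go(.567,-.252,.345,102.5)
for n in("wrist","scene","top"):
    c=cam(n); im,dep=bot.read_camera(n); cv2.imwrite(f"pics/{n}4.png",im)
    for k,z in(("carrier",.13),("carrier_front",.14),("photo_stand",0),("phone_lens",.163)):
        for r in bot.pinpoint(k,n)[:1]: print(n,k,round(r["score"],2),np.round(r["at"]),pix2z(n,r["at"],z,c).round(4))
    Q=cloud(n,dep,np.ones((400,640),bool),c); B=Q[(Q[:,2]>.11)&(Q[:,2]<.155)&(np.hypot(Q[:,0]-.567,Q[:,1]+.252)<.075)]
    if len(B)>20: print("cloud",len(B),np.percentile(B,[2,50,98],axis=0).round(3).tolist())
a,b=cv2.imread("pics/wrist4.png"),cv2.imread("pics/scene4.png")
cv2.imwrite("pics/c4.png",np.hstack([cv2.resize(a,(480,300)),cv2.resize(b[80:280,220:420],(300,300))]))
E
```

```text
t: 14.35
eef_pos: [0.5669, -0.2515, 0.3443]
tool_rot: [-0.0, -0.11, 0.994, 0.001]
contact_force: [0.0, 0.5, -2.4]
gripper_width: 0.149
grasp_force: 40.3
t 14.35 pos [ 0.5669 -0.2515  0.3443] heading 102.58 turn 0.07516746979284505 then shift mm [ 0.  -0.6 -0.7] q [ 0.18  0.45  0.19  1.76 -0.1   0.94  2.2 ] w 0.149 gf 40.3
wrist carrier 0.69 [319. 232.] [ 0.5674 -0.2549  0.13  ]
wrist carrier_front 0.89 [324. 319.] [ 0.6201 -0.2401  0.14  ]
cloud 6193 [[0.53, -0.288, 0.135], [0.554, -0.254, 0.139], [0.622, -0.219, 0.153]]
scene carrier 0.64 [348. 157.] [ 0.5646 -0.2441  0.13  ]
scene carrier_front 0.81 [332. 147.] [ 0.6244 -0.2514  0.14  ]
scene photo_stand 0.77 [345. 186.] [ 0.5641 -0.2425  0.    ]
scene phone_lens 0.91 [302. 136.] [ 0.7161 -0.23    0.163 ]
cloud 319 [[0.532, -0.273, 0.131], [0.569, -0.232, 0.14], [0.624, -0.214, 0.154]]
top carrier 0.84 [402. 212.] [ 0.5622 -0.2467  0.13  ]
top carrier_front 0.53 [399. 188.] [ 0.6208 -0.2422  0.14  ]
top photo_stand 0.73 [395. 218.] [ 0.5733 -0.2533  0.    ]
top phone_lens 0.92 [398. 150.] [ 0.7137 -0.241   0.163 ]
cloud 284 [[0.531, -0.258, 0.134], [0.559, -0.235, 0.141], [0.628, -0.214, 0.152]]
```

View pics/c4.png

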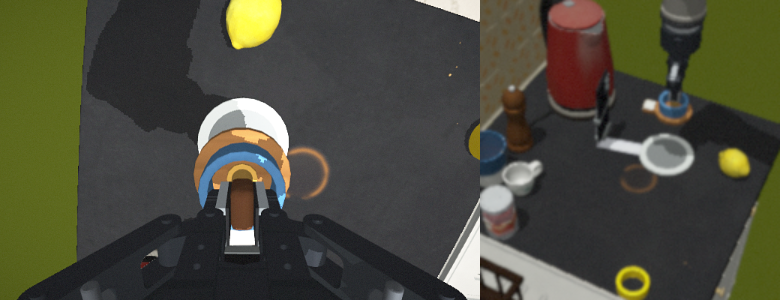

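The carrier is held level over the plate with the ring round its post (left half, (242,180)). The name plate points at the phone, and the base top is at about 0.14 m, so the underside is about 0.13 m up. Handing in.

```bash
python3 -m pendant '[[0,0,0,0,0],[0,0,0,0,0],[0,0,0,0,0],[0,0,0,0,0]]'; python3 -c "
from station import bot
print(bot.hand_in())"
```

```text
t: 15.43
eef_pos: [0.5672, -0.2522, 0.3447]
tool_rot: [-0.0, -0.109, 0.994, 0.0]
contact_force: [0.4, 0.1, -2.4]
gripper_width: 0.152
grasp_force: 40.3
the job is handed in; nothing more can be done
None
```

I put the blue ring over the post onto the carrier's base, and handed in at about 15 s with the carrier held level over the middle of the plate, underside about 13 cm up and name plate towards the phone; no verdict came back.

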